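# Hang the link and the weighing pan under the weigh beam

### The job

Set up the little weigh beam: take the tall link out of the wooden rack and hang it by its upper window on the beam's end hook, let go of it, then hang the pan from the link's lower window by pushing the pan's hook down over the bottom bar until the bar snaps past the sprung keeper and the keeper shuts beneath it. Push gently, by feel: the beam sinks as you push and must never be forced much beyond halfway to its bottom stop. Leave link and pan hanging freely and still, and do not disturb the other things on the bench.

Things in the scene. Friction and masses are not known exactly. Their poses are not given: they have to be found in the camera images.
- stand: Weigh-beam stand, fixed: green base plate 160 x 130 x 16 mm, two dark uprights 316 mm tall that carry the beam's hinge. Origin: on the bench straight below the seat of the beam's end hook; +z up, +x along the beam from end hook to uprights (200 mm away), y across. The hook's opening end points to -x, roughly to the robot. Nothing is above the beam.
- beam_seat (a point): Where the axis of the link's top bar lies when seated in the beam's end hook, 285 mm above the bench at rest. Hook: 8 mm round bar; trough's underside 12 mm below this point; upturned tip 20 mm to the stand's -x, its top 16 mm above; to +x the bar rises within 30 mm to 12 mm above. Axes as the stand's.
- beam (a joint): Beam hinge, rad: 0 = level, unloaded (upper rest), grows as the end hook sinks (200 mm arm: 0.1 rad = 20 mm); return spring about 8 N m/rad, or 200 N/m at the hook. Hard stop at 0.45. Keep it below 0.25 (50 mm of sink, some 10 N).
- rack: Fixed wooden rack, 56 x 180 x 42 mm, with two slots (10.5 x 60 mm, 30 mm deep) along its y axis, centred 50 mm either side of its middle. A link stands upright in each slot. Origin: centre of the underside, z up.
- link: Tall steel link, loose, 0.06-0.13 kg, upright in either slot: flat frame of 8 mm round bar, 56 mm wide (y), 8 thick (x). Bar axes 4 (bottom), 72 (middle) and 124 mm (top) above the origin; windows inside 40 mm wide, 60 (lower) and 44 mm (upper) high. Flat grip tab on top up to 166 mm, 14 mm wide (y), 8 thick. Origin: middle of underside; z up, x through the windows; same front and back.
- link_top (a point): Middle of the top bar's axis of the tall link, which rests in the beam's hook.
- link_bar (a point): Middle of the bottom bar's axis of the tall link (8 mm round bar along the link's y), which the pan's hook takes.
- link_tab (a point): On the tall link's grip tab, 24 mm above the top bar's axis, a point to grip.
- pan: Aluminium weighing pan, loose, 0.17-0.33 kg, 140 mm wide, 18 deep, two grip ears (22 mm in x, 12 in y, height 10 to 52 mm) at x = -91 and +91 mm. A 7 mm stem (x = -13.5 mm) rises and bends over to +x into a hook open downwards: 20 mm wide inside, crown's top 101 mm, tip's end (x = +13.5 mm) 57 mm above the underside. Origin: centre of underside, z up.
- pan_seat (a point): Where the axis of the link's bottom bar lies when it is seated in the crown of the pan's hook, 90 mm above the pan's underside. Axes as the pan's.
- pan_hook_tip (a point): Lowest point of the pan hook's tip, 33 mm below and 13.5 mm to the pan's +x of pan_seat. It goes through the link's lower window, above the bottom bar; then the hook comes down over the bar.
- pan_ear (a point): A grip point on the ear on the pan's -x side (the stem's side, away from the hook's tip), 36 mm above the underside, 91 mm from the middle.
- keeper (a joint): Sprung keeper: 5 mm rod across the pan hook's mouth, hinged on the stem 26 mm below pan_seat, rad: 0 = shut, grows as it swings up into the hook (to 1.45). The bar pushes it up some 0.8 rad, passes, and it snaps shut beneath the bar. This takes about 5 to 8 N (more than the pan's weight) over some 20 mm, while the beam sinks too, so the pan goes well below the unloaded link's seat height.
- short_link: The short link, 84 mm tall, in the rack's other slot; leave it there.
- screwdriver: Screwdriver lying on the bench in front of the robot, below where the pan will hang; leave it.
- tape_core: Cardboard disc 70 mm wide, 25 mm high, at the back left; leave it.
- steel_block: Dark steel block 50 x 30 x 25 mm at the back right; leave it.
Things that resemble listed ones, but are neither listed nor needed, are in the scene too. Of the things like the pan, leave any that is orange; of the rest the larger one is meant.

How it is judged:
By the outcome, as a careful person would: the job done as asked, in the order asked, and still so for the second after the job is handed in, with the robot touching nothing.
It also fails if it takes over 72 s, if anything falls off the work surface, if the arm or the gripper's body presses on something with over 40 N, if the wrist force passes 120 N, or if a joint passes its speed limit or range.

### The arm

A 6-joint arm with a two-finger parallel gripper is mounted at the origin on the work surface. World frame = base frame: x ahead of the robot, y to its left, z up, the work surface at z = 0. Lengths are in m, angles in rad, forces in N, time in s.
With the tool pointing down it reaches from about 0.275 to 0.975 m from the base axis. Payload 8.4 kg.
Tool frame: the origin (TCP) lies at the very end of the fingers, on their centre line; the grasp point (between the pads) lies 19 mm behind it; y points along the fingers, z is the direction in which the jaws open and shut, and the axes are right-handed (so a half turn about y gives the same grasp; the last joint's range is limited). The gripper opens to 92 mm and grips with 3 to 60 N. Pads are 20 mm wide; open, the fingers measure 128 mm over their backs; the gripper's body (75 mm by 189 mm) begins 69 mm behind the grasp point.
Start: joints at [-1.107, 0.353, 1.633, -0, 1.155, -0.002], TCP at [0.281, -0.558, 0.215] pointing down, gripper open.
Joint ranges: [-2.63, 2.63], [-0.92, 2.1], [0.06, 2.66], [-1.3, 4.44], [0, 2.69], [-3.02, 3.02]. Speed limits (rad/s): [2.22, 2.22, 2.79, 3.14, 3.14, 3.14].

### API

Orientations are given as [roll, pitch, yaw] about the fixed x, y, z axes, in that order (R = Rz(yaw) Ry(pitch) Rx(roll)).
In Python, from station import bot gives the robot as it stands.
- The arm moves only by the tool drive_tool, never from a script. Its argument "steps" is text: rows parted by semicolons, each of 4 numbers parted by spaces: the shift along the tool's x, y, z each as a share of 0.02 m, from -1 to 1, then the turn about the tool's y as a share of 4 degrees, from -1 to 1. A call has 1 to 5 rows; each row shifts and turns the pose as measured when the row begins, along the tool's axes as they then stand; what a row does not reach is not made up. A row lasts 1/10 s, in which the tool goes at most 50 mm and 8.59 degrees, less where a joint would pass 70% of its speed; a pose out of reach is approached as far as the arm can. A call with a number of a shift or a turn outside -1 to 1 is refused whole. A call with a gripper value outside its range is refused whole. "hand" is the finger opening in mm, from 0 to 91.9, set as the call begins (left out, the last holds). The fingers move at their own pace and stop on an object; "force" is the grip in N (left out, the last holds). Time passes only in rows, so rows that do not move let the fingers close. It gives the time, the measured TCP pose, the force and the opening at its end, in the units of the state.
- bot.get_obs(): the state, without advancing time (a new reading comes with each control period).
- bot.capture(name): name is "side" or "top"; returns a dict with "pixels" (420x560x3 uint8, red, green, blue), "vertical_fov" (degrees; the focal length in pixels is half the picture's height over the tangent of half this angle, whatever the lens; pixels are square), "cx", "cy" (the principal point, pixels), "R" (3x3) and "t" (3): a world point X has camera coordinates R X + t. Camera axes: x right, y down, z forward; pixel columns grow to the right and rows downward; lengths in m; the calibration is good to about 2 mm. A picture is of the moment at which its call begins. There is no depth.
- bot.finish_job(): hands the job in, once; it reports no verdict.
The state is a dict: "t": time; "joints": joint angles; "dq": joint speeds; "tau": joint torques, N m; "ee_pos": TCP position; "tool_rot": TCP orientation; "ft_force": force on the tool from outside, world axes, zero at the start; "moment": the same for the moment, N m; "width": opening from 0.0 (shut) to 1.0 (fully open).
Only numpy, scipy, OpenCV 4.12 (cv2) and the standard library are available. Lean on these libraries where they do the work, as an engineer would, in place of code of your own. Each camera call takes 0.05 s, during which the arm holds its last target. There are 200 camera calls.

## Working session

There is one attempt and no reset: what is moved stays moved. The work goes in short steps, Python scripts to look and compute and a tool call to move; the robot and the scene stay as the last step left them, time stands still between calls to the robot, and variables do not carry over. Pictures are saved under pics/ and viewed, about 8 in all and at most 12, crops included, and the job is handed in when it is done.

Besides the shell and the picture viewer there is one more tool, called after "Call:" by a JSON object that holds its "method" and its "body". drive_tool: Moves the arm, as the interface text tells. Shift numbers are shares of 0.02 m and turn numbers shares of 4 degrees, none past 1 either way. Its arguments: {"type":"object","properties":{"steps":{"type":"string"},"hand":{"type":"number"},"force":{"type":"number"}},"required":["steps"]}

```bash
ls; mkdir -p pics; cat > h.py <<'E'
from station import bot
import numpy as np, cv2
def cap(n):
    c=bot.capture(n); c['f']=210/np.tan(np.radians(c['vertical_fov'])/2); c['R']=np.array(c['R']);c['t']=np.array(c['t']); return c
def ray(c,u,v):
    d=c['R'].T@np.array([(u-c['cx'])/c['f'],(v-c['cy'])/c['f'],1]); return -c['R'].T@c['t'],d
def onz(c,u,v,z):
    o,d=ray(c,u,v); return o+d*(z-o[2])/d[2]
def proj(c,X):
    p=c['R']@np.array(X)+c['t']; return c['f']*p[:2]/p[2]+[c['cx'],c['cy']]
def tri(c1,p1,c2,p2):
    o1,d1=ray(c1,*p1);o2,d2=ray(c2,*p2)
    s=np.linalg.lstsq(np.c_[d1,-d2],o2-o1,rcond=None)[0]; a=o1+s[0]*d1;b=o2+s[1]*d2
    return (a+b)/2,np.linalg.norm(a-b)
def save(im,n): cv2.imwrite('pics/'+n+'.png',cv2.cvtColor(im,cv2.COLOR_RGB2BGR))
E
python3 - <<'E'
from h import *
np.set_printoptions(precision=4,suppress=True)
for n in('side','top'):
    c=cap(n); save(c['pixels'],n+'0'); print(n,c['vertical_fov'],c['cx'],c['cy'],c['f'],'pos',-c['R'].T@c['t'],c['R'])
print(bot.get_obs())
E
```

```text
pics
side 55.86963909682977 280.76593927022566 201.73036618218407 396.0387977918228 pos [0.4291 0.6947 0.845 ] [[-0.9942 -0.1074 -0.004 ]
 [-0.0685  0.6625 -0.7459]
 [ 0.0828 -0.7413 -0.666 ]]
top 50.14195597929506 284.2570218579022 209.7935812530792 448.89376702184467 pos [0.2804 0.0116 1.1983] [[-0.1005 -0.9949  0.0056]
 [-0.9715  0.0969 -0.2163]
 [ 0.2146 -0.0271 -0.9763]]
{'t': 0.1, 'joints': array([-1.1074,  0.3536,  1.634 ,  0.    ,  1.1552, -0.0024]), 'dq': array([-0.0001, -0.0008, -0.0018, -0.0011,  0.001 , -0.0005]), 'tau': array([  0.0005, -59.4908, -33.4931,   0.07  ,   0.0184,  -0.    ]), 'ee_pos': array([ 0.2805, -0.558 ,  0.214 ]), 'tool_rot': array([-1.572 ,  0.    , -2.6758]), 'ft_force': array([-0.1318,  0.7413, -0.1487]), 'moment': array([ 0.0286, -0.0444, -0.0422]), 'width': 1.0033297501029184}
```

View pics/side0.png

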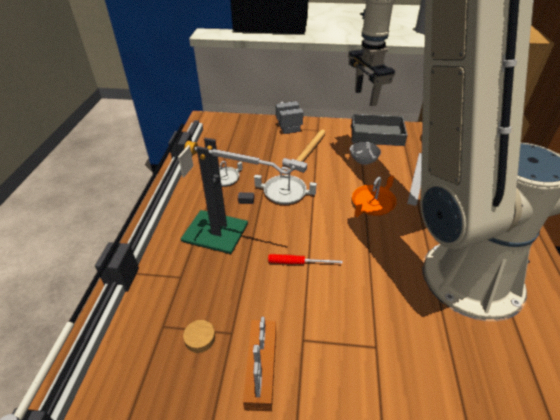

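View pics/top0.png

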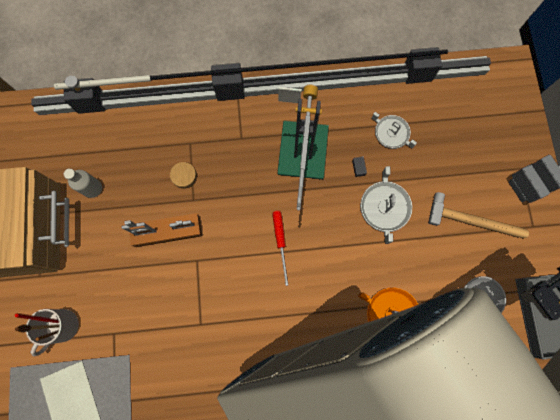

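```bash
python3 - <<'E'
from h import *
s=cv2.cvtColor(cv2.imread('pics/side0.png'),4);t=cv2.cvtColor(cv2.imread('pics/top0.png'),4)
def cr(im,x,y,w,h,k): return cv2.resize(im[y:y+h,x:x+w],None,fx=k,fy=k,interpolation=cv2.INTER_CUBIC)
M=np.zeros((600,800,3),np.uint8)
def put(a,x,y): M[y:y+a.shape[0],x:x+a.shape[1]]=a
put(cr(s,235,310,50,100,4),0,0)      # side rack
put(cr(s,200,140,130,70,4),210,0)    # hook + pan side
put(cr(t,115,205,95,45,4),0,410)     # top rack
put(cr(t,355,160,60,85,3),390,300)    # top pan
put(cr(t,280,80,50,140,2),580,300)   # top beam
put(cr(t,285,180,40,40,2),690,300)
save(M,'crops')
E
```

```text
(no output)
```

View pics/crops.png

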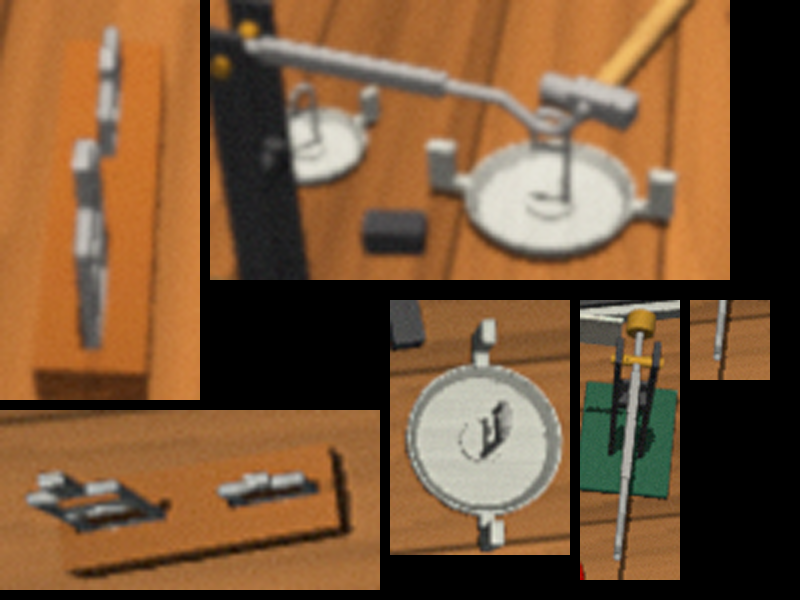

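```bash
python3 - <<'E'
from h import *
np.set_printoptions(precision=4,suppress=True)
s=cap('side');t=cap('top')
pr=lambda n,a,b:print(n,*tri(t,a,s,b))
pr('tabtop',(128,222.5),(256.5,346)); print(onz(t,128,222.5,.178),onz(s,256.5,346,.178))
pr('hooktip',(299,209),(290.5,168)); print(onz(t,299,209,.301),onz(s,290.5,168,.301))
# green base
for c,n in((t,'t'),(s,'s')):
    h=cv2.cvtColor(c['pixels'],cv2.COLOR_RGB2HSV); m=cv2.inRange(h,(60,60,20),(95,255,255))
    m=cv2.morphologyEx(m,cv2.MORPH_CLOSE,np.ones((9,9)))
    k=max(cv2.findContours(m,0,2)[0],key=cv2.contourArea)
    q=np.array([onz(c,*p[0],.016)[:2] for p in k],np.float32)
    print(n,cv2.minAreaRect(q))
# pan: white mask
for c,n in((t,'t'),(s,'s')):
    h=cv2.cvtColor(c['pixels'],cv2.COLOR_RGB2HSV); m=cv2.inRange(h,(0,0,130),(180,60,255))
    k=[x for x in cv2.findContours(m,0,2)[0] if cv2.contourArea(x)>250]
    for x in k: print(n,cv2.boundingRect(x),cv2.contourArea(x))
# ears in top image (crop scale 3, origin 390,300 / 355,160)
f=lambda x,y:((x-390)/3+355,(y-300)/3+160)
for p in [(488,330),(492,528)]: print('ear',onz(t,*f(*p),.052))
g=lambda x,y:((x-210)/4+200,y/4+140)
for p in [(441,145),(662,176)]: print('ear s',onz(s,*g(*p),.052))
e=cv2.fitEllipse  # rim
for c,pts in((t,[f(408,440),f(562,440)]),(s,[g(464,192),g(638,192)])): print('rim',[onz(c,*p,.018) for p in pts])
print('crown top t',onz(t,*f(500,407),.1))
E
```

```text
tabtop [0.5119 0.3447 0.1794] 0.0031311858727581378
[0.5106 0.3453 0.178 ] [0.5136 0.3436 0.178 ]
hooktip [ 0.484  -0.0449  0.2869] 0.009116561917004263
[ 0.4763 -0.0436  0.301 ] [ 0.4871 -0.0279  0.301 ]
t ((0.7185017466545105, -0.09229591488838196), (0.12632831931114197, 0.18204335868358612), 77.99539184570312)
s ((0.710213303565979, -0.08378179371356964), (0.1315971165895462, 0.1571660041809082), 77.68791961669922)
t (32, 355, 97, 65) 4188.5
t (364, 297, 196, 123) 14603.5
t (370, 296, 101, 67) 295.0
t (361, 178, 51, 64) 1887.0
t (376, 115, 35, 33) 811.0
t (102, 91, 113, 14) 351.5
t (244, 73, 164, 19) 524.5
t (0, 0, 543, 89) 33901.0
s (51, 285, 71, 135) 728.5
s (453, 259, 73, 59) 1261.5
s (261, 176, 49, 27) 858.0
s (134, 163, 47, 94) 369.5
s (0, 99, 152, 321) 25583.5
s (376, 4, 49, 44) 1280.5
s (190, 2, 176, 44) 3284.5
s (469, 0, 91, 236) 8329.0
ear [ 0.6133 -0.3061  0.052 ]
ear [ 0.4364 -0.2828  0.052 ]
ear s [ 0.6152 -0.3035  0.052 ]
ear s [ 0.4353 -0.2822  0.052 ]
rim [array([ 0.5279, -0.2283,  0.018 ]), array([ 0.5141, -0.3664,  0.018 ])]
rim [array([ 0.5952, -0.2869,  0.018 ]), array([ 0.454 , -0.3014,  0.018 ])]
crown top t [ 0.5313 -0.2927  0.1   ]
```

```bash
python3 - <<'E'
from h import *
np.set_printoptions(precision=4,suppress=True)
s=cap('side');t=cap('top')
f=lambda x,y:(x/4+115,(y-410)/4+205)
a=onz(t,*f(75,575),.0);b=onz(t,*f(345,535),.0);d=a-b
print('rack edge yaw',np.degrees(np.arctan2(-d[0],d[1])))
a=onz(t,*f(40,498),.14);b=onz(t,*f(105,487),.14);d=a-b
print('bar yaw',np.degrees(np.arctan2(-d[0],d[1])))
# orange rack mask (both)
for c,n in((t,'t'),(s,'s')):
    h=cv2.cvtColor(c['pixels'],cv2.COLOR_RGB2HSV)
    x,y=(115,205) if n=='t' else (240,315)
    print(n,h[235 if n=='t' else 370,165 if n=='t' else 270], h[240,215] if n=='t' else h[370,300])
cr=lambda c,x,y,w,h,k: cv2.resize(c['pixels'][y:y+h,x:x+w],None,fx=k,fy=k,interpolation=cv2.INTER_CUBIC)
M=np.hstack([cr(s,255,150,50,60,8),cr(t,285,170,30,60,8)]); save(M,'hook')
E
```

```text
rack edge yaw 2.861461283645715
bar yaw 4.189142501686235
t [ 14 183 170] [ 14 155 160]
s [ 13 202 194] [ 13 179 118]
```

View pics/hook.png

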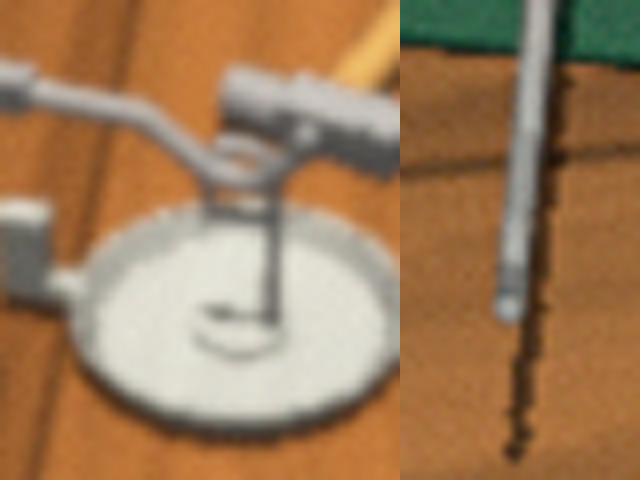

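Call:
{"method": "drive_tool", "body": {"steps": "0 -0.5 0 -1;0 -0.5 0 -1;0 -0.5 0 -1;0 -0.5 0 -1;0 0 0 -1", "hand": 40}}

```text
t: 0.8
ee_pos: [0.2803, -0.5577, 0.2548]
tool_rot: [-1.573, 0.001, -2.315]
ft_force: [-0.7, -0.1, 0.1]
width: 0.59
```

Call:
{"method": "drive_tool", "body": {"steps": "0 0 0 1;0 0 0 1;0 0 0 1;0 0 0 1;0 0 0 1"}}

```text
t: 1.3
ee_pos: [0.2803, -0.5576, 0.2552]
tool_rot: [-1.573, 0.0, -2.673]
ft_force: [0.0, 0.0, -1.1]
width: 0.437
```

Call:
{"method": "drive_tool", "body": {"steps": "0 0 0 1;0 0 0 1;0 0 0 1;0 0 0 1;0 0 0 1"}}

```text
t: 1.8
ee_pos: [0.2802, -0.5573, 0.2547]
tool_rot: [-1.574, -0.001, -3.037]
ft_force: [-0.1, -0.5, -0.5]
width: 0.436
```

Call:
{"method": "drive_tool", "body": {"steps": "0 0 0 1;-1 0 -1 0;-1 0 -1 0;-1 0 -1 0;-1 0 -1 0"}}

```text
t: 2.3
ee_pos: [0.3575, -0.4748, 0.2542]
tool_rot: [-1.573, -0.002, -3.118]
ft_force: [-0.2, -0.6, -0.2]
width: 0.436
```

```bash
python3 - <<'E'
from h import *
np.set_printoptions(precision=4,suppress=True)
s=cap('side');t=cap('top')
p=(298.5,207.5);q=(294,166.5)
print('tip',tri(t,p,s,q),onz(t,*p,.298),onz(s,*q,.298))
print('trough s',onz(s,285.6,172.3,.277))
# beam dir in top: two points on beam at approx heights
print(onz(t,(536-400)/8+285,170+50/8,.30))
o=bot.get_obs();print(o['ee_pos'],np.degrees(o['tool_rot']))
E
```

```text
tip (array([ 0.4806, -0.0432,  0.2945]), np.float64(0.0007720446085535106)) [ 0.4802 -0.0431  0.298 ] [ 0.4799 -0.0384  0.298 ]
trough s [ 0.4996 -0.0419  0.277 ]
[ 0.5454 -0.0574  0.3   ]
[ 0.3587 -0.4735  0.2542] [ -90.1879   -0.0925 -178.4685]
```

Call:
{"method": "drive_tool", "body": {"steps": "0 0 -1 -0.5;0 0 -1 0;0 0 -1 0;0 0 -1 0;0 0 -1 0"}}

```text
t: 2.9
ee_pos: [0.3517, -0.3744, 0.2541]
tool_rot: [-1.572, -0.003, -3.078]
ft_force: [0.1, 0.3, -0.3]
width: 0.437
```

Call:
{"method": "drive_tool", "body": {"steps": "0 0 -1 0;0 0 -1 0;0 0 -1 0;0 0 -1 0;0 0 -1 0"}}

```text
t: 3.4
ee_pos: [0.3433, -0.2713, 0.2543]
tool_rot: [-1.571, -0.003, -3.08]
ft_force: [-0.3, 0.8, 0.3]
width: 0.438
```

Call:
{"method": "drive_tool", "body": {"steps": "0 0 -1 0;0 0 -1 0;0 0 -1 0;0 0 -1 0;0 0 -1 0"}}

```text
t: 3.9
ee_pos: [0.3355, -0.1658, 0.2545]
tool_rot: [-1.569, -0.002, -3.081]
ft_force: [-0.6, 0.7, 0.6]
width: 0.434
```

Call:
{"method": "drive_tool", "body": {"steps": "0 0 -1 0;0 0 -1 0;0 0 -1 0;0 0 -1 0;0 0 -1 0"}}

```text
t: 4.4
ee_pos: [0.3274, -0.0607, 0.2547]
tool_rot: [-1.568, 0.0, -3.081]
ft_force: [0.2, -0.5, -0.1]
width: 0.435
```

Call:
{"method": "drive_tool", "body": {"steps": "0 0 -1 0;0 0 -1 0;0 0 -1 0;0 0 -1 0;0 0 -1 0"}}

```text
t: 4.9
ee_pos: [0.319, 0.0439, 0.2548]
tool_rot: [-1.567, 0.003, -3.082]
ft_force: [0.1, -0.5, -0.9]
width: 0.44
```

Call:
{"method": "drive_tool", "body": {"steps": "0 0 -1 0;0 0 -1 0;0 0 -1 0;0 0 -1 0;0 0 -1 0"}}

```text
t: 5.4
ee_pos: [0.3103, 0.1483, 0.2549]
tool_rot: [-1.567, 0.006, -3.081]
ft_force: [0.2, -0.8, 0.4]
width: 0.436
```

Call:
{"method": "drive_tool", "body": {"steps": "0 0 -1 0;0 0 -1 0;0 0 -1 0;0 0 -1 0;0 0 -1 0"}}

```text
t: 5.9
ee_pos: [0.3014, 0.2525, 0.255]
tool_rot: [-1.568, 0.008, -3.08]
ft_force: [0.6, -0.6, 0.2]
width: 0.435
```

Call:
{"method": "drive_tool", "body": {"steps": "-1 0 -1 0;-1 0 -1 0;-1 0 -1 0;-1 0 -1 0;-1 0 0 0"}}

```text
t: 6.4
ee_pos: [0.3946, 0.3444, 0.256]
tool_rot: [-1.569, 0.009, -3.075]
ft_force: [0.5, -0.9, -0.0]
width: 0.437
```

Call:
{"method": "drive_tool", "body": {"steps": "-1 0 0.1 0;-1 0 0.1 0;-1 0 0.1 0;-1 0 0.1 0;-1 0 0 0"}}

```text
t: 6.9
ee_pos: [0.4964, 0.3444, 0.2566]
tool_rot: [-1.568, 0.009, -3.072]
ft_force: [-1.0, -0.5, 0.3]
width: 0.433
```

Call:
{"method": "drive_tool", "body": {"steps": "-0.6 0 0 0;0 0 0 0"}}

```text
t: 7.1
ee_pos: [0.51, 0.3453, 0.2564]
tool_rot: [-1.568, 0.009, -3.073]
ft_force: [0.3, -0.3, -0.3]
width: 0.435
```

```bash
python3 - <<'E'
from h import *
np.set_printoptions(precision=4,suppress=True)
s=cap('side');t=cap('top')
o=bot.get_obs();p=o['ee_pos'];print(p,np.degrees(o['tool_rot']))
print(proj(t,p),proj(s,p))
cr=lambda c,u,v,k: cv2.resize(c['pixels'][v-40:v+40,u-40:u+40],None,fx=k,fy=k,interpolation=cv2.INTER_CUBIC)
a=proj(s,[.512,.3445,.17]).astype(int);b=proj(t,[.512,.3445,.17]).astype(int);print(a,b)
save(np.hstack([cr(s,*a,5),cr(t,*b,5)]),'rack1')
E
```

```text
[0.5086 0.3452 0.2564] [ -89.8219    0.4683 -176.0617]
[115.8156 216.4695] [257.2056 323.38  ]
[257 348] [129 222]
```

View pics/rack1.png

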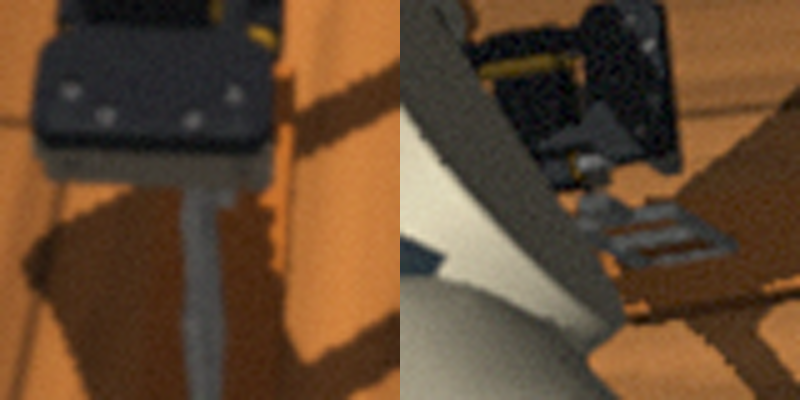

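Call:
{"method": "drive_tool", "body": {"steps": "-0.15 1 0 0;0 1 0 0;0 1 0 0;0 0.8 0 0;0 0 0 0"}}

```text
t: 7.7
ee_pos: [0.5075, 0.3459, 0.1799]
tool_rot: [-1.569, 0.008, -3.071]
ft_force: [-0.4, 0.8, -0.5]
width: 0.438
```

```bash
python3 - <<'E'
from h import *
np.set_printoptions(precision=4,suppress=True)
s=cap('side');t=cap('top')
o=bot.get_obs();p=o['ee_pos'];print(p,np.degrees(o['tool_rot']),o['ft_force'])
cr=lambda c,u,v,k: cv2.resize(c['pixels'][v-40:v+40,u-40:u+40],None,fx=k,fy=k,interpolation=cv2.INTER_CUBIC)
print(proj(s,p),proj(t,p))
save(np.hstack([cr(s,257,355,5),cr(t,129,225,5)]),'rack2')
E
```

```text
[0.5089 0.3467 0.1821] [ -89.9749    0.6512 -175.9357] [-0.2134 -1.0605 -0.6998]
[258.7347 346.6825] [126.8127 222.9298]
```

View pics/rack2.png

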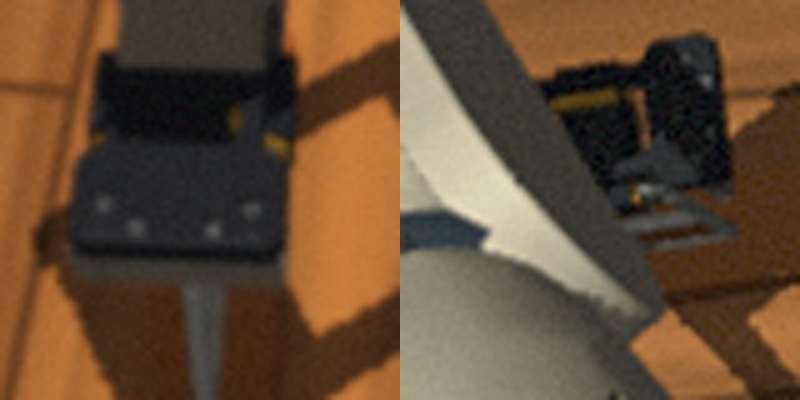

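Call:
{"method": "drive_tool", "body": {"steps": "-0.15 1 0.05 0;0 0.9 0 0;0 0 0 0"}}

```text
t: 8.1
ee_pos: [0.5138, 0.3478, 0.1482]
tool_rot: [-1.574, 0.017, -3.07]
ft_force: [-0.5, 0.4, 0.2]
width: 0.431
```

Call:
{"method": "drive_tool", "body": {"steps": "0 0 0 0;0 0 0 0;0 0 0 0;0 0 0 0;0 0 0 0", "hand": 5, "force": 25}}

```text
t: 8.6
ee_pos: [0.5155, 0.3493, 0.1535]
tool_rot: [-1.577, 0.023, -3.07]
ft_force: [-0.3, -0.1, -0.9]
width: 0.15
```

```bash
python3 - <<'E'
from h import *
np.set_printoptions(precision=4,suppress=True)
for i in range(3):
    o=bot.get_obs();print(o['ee_pos'],o['tool_rot'],o['ft_force'],o['joints'],o['width']); bot.capture('side')
E
```

```text
[0.5155 0.3493 0.1535] [-1.577   0.0225 -3.0698] [-0.3478 -0.0729 -0.8855] [ 0.5966  0.3993  1.7122 -0.007   1.0074  2.0992] 0.14979459045636906
[0.5155 0.3493 0.1535] [-1.577   0.0226 -3.0698] [-0.6842  0.0242  0.1533] [ 0.5966  0.3994  1.7122 -0.007   1.0074  2.0992] 0.14531903015550646
[0.5154 0.3493 0.1533] [-1.5769  0.0223 -3.0698] [-0.1563 -0.0277 -0.3598] [ 0.5966  0.3996  1.7123 -0.007   1.0073  2.0991] 0.15274044729860262
```

Call:
{"method": "drive_tool", "body": {"steps": "0 0 0 0;0 0 0 0", "hand": 26}}

```text
t: 8.95
ee_pos: [0.5153, 0.3491, 0.1531]
tool_rot: [-1.577, 0.022, -3.07]
ft_force: [0.1, 0.3, -0.4]
width: 0.278
```

Call:
{"method": "drive_tool", "body": {"steps": "0.1 0.5 0.1 0"}}

```text
t: 9.05
ee_pos: [0.5147, 0.3478, 0.1439]
tool_rot: [-1.578, 0.024, -3.07]
ft_force: [1.3, 0.1, -0.6]
width: 0.282
```

Call:
{"method": "drive_tool", "body": {"steps": "0 0 0 0"}}

```text
t: 9.15
ee_pos: [0.5135, 0.3469, 0.1422]
tool_rot: [-1.577, 0.022, -3.07]
ft_force: [-0.4, 0.1, -0.5]
width: 0.285
```

Call:
{"method": "drive_tool", "body": {"steps": "0 0 0 0"}}

```text
t: 9.25
ee_pos: [0.5134, 0.3468, 0.1419]
tool_rot: [-1.576, 0.022, -3.07]
ft_force: [-0.8, 0.3, 0.1]
width: 0.286
```

Call:
{"method": "drive_tool", "body": {"steps": "0 0 0 0;0 0 0 0;0 0 0 0", "hand": 5, "force": 30}}

```text
t: 9.55
ee_pos: [0.5133, 0.3467, 0.1416]
tool_rot: [-1.576, 0.021, -3.07]
ft_force: [0.2, -0.6, -1.4]
width: 0.149
```

Call:
{"method": "drive_tool", "body": {"steps": "0 -0.5 0 0;0 -1 0 0;0 -1 0 0;0 0 0 0"}}

```text
t: 9.95
ee_pos: [0.5125, 0.3463, 0.1945]
tool_rot: [-1.576, 0.022, -3.07]
ft_force: [-0.1, -0.9, -0.5]
width: 0.15
```

Call:
{"method": "drive_tool", "body": {"steps": "0 -1 0 1;0 -1 0 1;0 -1 0 1;0 -1 0 1;0 -1 0.5 0"}}

```text
t: 10.45
ee_pos: [0.5062, 0.3351, 0.2931]
tool_rot: [-1.578, 0.015, 2.923]
ft_force: [-0.0, 0.6, -0.7]
width: 0.147
```

Call:
{"method": "drive_tool", "body": {"steps": "0 -1 1 0;0 -0.3 1 0;0 0 1 0;0 0 1 0;0 0 1 0"}}

```text
t: 10.95
ee_pos: [0.4825, 0.2329, 0.3179]
tool_rot: [-1.578, 0.015, 2.925]
ft_force: [0.0, -0.4, -1.7]
width: 0.146
```

Call:
{"method": "drive_tool", "body": {"steps": "0 0 1 0;0 0 1 0;0 0 1 0;0 0 1 0;0 0 1 0"}}

```text
t: 11.45
ee_pos: [0.455, 0.1251, 0.3106]
tool_rot: [-1.573, 0.007, 2.923]
ft_force: [-0.9, -0.0, -0.9]
width: 0.147
```

Call:
{"method": "drive_tool", "body": {"steps": "0 0 1 0;0 0 1 0;0 0 1 0;0 0 1 0;0 0 0 0"}}

```text
t: 11.95
ee_pos: [0.4301, 0.0376, 0.3041]
tool_rot: [-1.569, -0.0, 2.919]
ft_force: [0.0, -0.2, -0.7]
width: 0.15
```

Call:
{"method": "drive_tool", "body": {"steps": "0 -0.4 1 0;0 -0.4 1 0;-0.4 0 0.9 0;-0.4 0 0.4 0;0 0 0 0"}}

```text
t: 12.45
ee_pos: [0.428, -0.0326, 0.3167]
tool_rot: [-1.57, -0.005, 2.916]
ft_force: [-0.4, 0.2, -1.3]
width: 0.148
```

```bash
python3 - <<'E'
from h import *
np.set_printoptions(precision=4,suppress=True)
s=cap('side');t=cap('top')
o=bot.get_obs();p=o['ee_pos'];print(p,np.degrees(o['tool_rot']),o['ft_force'])
cr=lambda c,u,v,w,h,k: cv2.resize(c['pixels'][v-h:v+h,u-w:u+w],None,fx=k,fy=k,interpolation=cv2.INTER_CUBIC)
print(proj(s,p),proj(t,p))
a=proj(s,[.46,-.04,.27]).astype(int);b=proj(t,[.46,-.04,.28]).astype(int);print(a,b)
save(np.hstack([cr(s,*a,40,48,6),cr(t,*b,26,48,6)]),'hang1')
E
```

```text
[ 0.4275 -0.0316  0.3166] [-89.9699  -0.351  167.1281] [-0.8375  0.7198 -0.4708]
[317.1342 163.0474] [295.962 231.677]
[302 176] [297 218]
```

View pics/hang1.png

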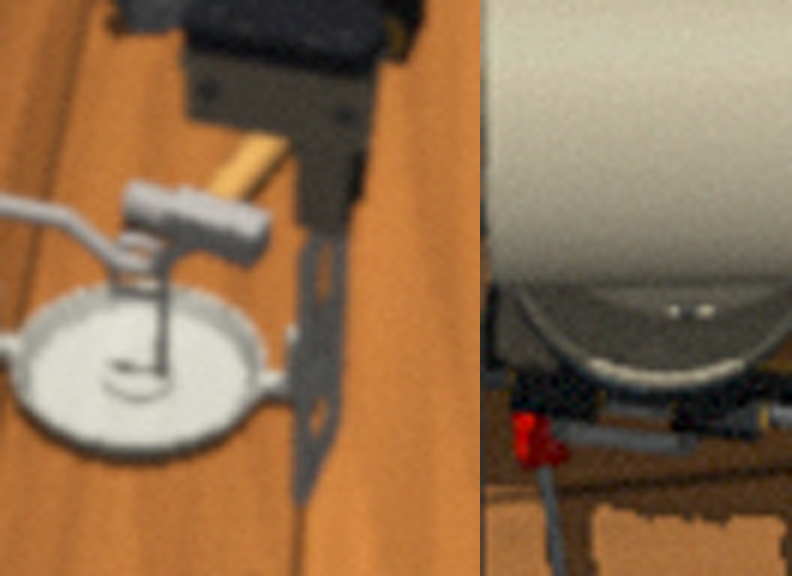

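```bash
python3 - <<'E'
from h import *
np.set_printoptions(precision=1,suppress=True)
s=cap('side')
o=bot.get_obs();p=o['ee_pos'];th=np.radians(-12.8)
X=np.array([np.cos(th),np.sin(th),0]);Y=np.array([-X[1],X[0],0]);Z=np.array([0,0,1])
f=lambda q:((proj(s,q)-[262,128])*6)
top=p-[0,0,.006]
for n,y,z in(('barnear',.028,0),('barfar',-.028,0),('botnear',.028,-.124),('botfar',-.028,-.124),('upperwin low near',.02,-.048),('lowerwin top',0,-.056),('lowwin bot',0,-.116)): print(n,f(top+Y*y+Z*z))
# tip in stand axes
seat=np.array([.4997,-.0465,.285]);d=p-seat;print('tcp rel seat',1e3*np.array([d@X,d@Y,d[2]]))
print('tip',f(seat-X*.02+Z*.016), 'seat',f(seat))
E
```

```text
barnear [310.1 266.5]
barfar [348.9 182.2]
botnear [294.3 511.4]
botfar [330.5 424.4]
upperwin low near [309.3 353.9]
lowerwin top [321.8 338.8]
lowwin bot [313.8 452.6]
tcp rel seat [-73.8  -1.2  31.7]
tip [192.1 218.9] seat [142.5 242.3]
```

Call:
{"method": "drive_tool", "body": {"steps": "-0.8 -0.15 0 0;-0.8 0 0 0;-0.8 0 0 0;0 0 0 0"}}

```text
t: 13.0
ee_pos: [0.4765, -0.0398, 0.3187]
tool_rot: [-1.571, -0.007, 2.921]
ft_force: [-0.1, -0.0, -1.9]
width: 0.15
```

```bash
cat > rel.py <<'E'
from h import *
np.set_printoptions(precision=1,suppress=True)
th=np.radians(-12.5); X=np.array([np.cos(th),np.sin(th),0]);Y=np.array([-X[1],X[0],0]);Z=np.array([0,0,1])
seat=np.array([.4997,-.0465,.285])
def rel():
    o=bot.get_obs();d=o['ee_pos']-seat
    print('rel seat mm',1e3*np.array([d@X,d@Y,d[2]]),'yaw',np.degrees(o['tool_rot']),'F',o['ft_force'],'w',o['width']*92,'t',o['t'])
if __name__=='__main__': rel()
E
python3 rel.py
```

```text
rel seat mm [-24.1   1.5  33.7] yaw [-90.   -0.4 167.3] F [-0.1 -0.  -1.9] w 13.829678073415755 t 13.0
```

Call:
{"method": "drive_tool", "body": {"steps": "-0.65 0 0.05 0;-0.6 0 0 0;0 0 0 0"}}

```text
t: 13.3
ee_pos: [0.5026, -0.0464, 0.3178]
tool_rot: [-1.571, -0.008, 2.921]
ft_force: [-0.1, -0.4, -1.1]
width: 0.146
```

```bash
python3 - <<'E'
from rel import *
rel()
s=cap('side')
cr=lambda c,u,v,w,h,k: cv2.resize(c['pixels'][v-h:v+h,u-w:u+w],None,fx=k,fy=k,interpolation=cv2.INTER_CUBIC)
save(cr(s,290,176,40,48,6),'hang2')
E
```

```text
rel seat mm [ 2.8  0.8 32.8] yaw [-90.   -0.5 167.4] F [-0.1 -0.4 -1.1] w 13.437192458187868 t 13.3
```

View pics/hang2.png

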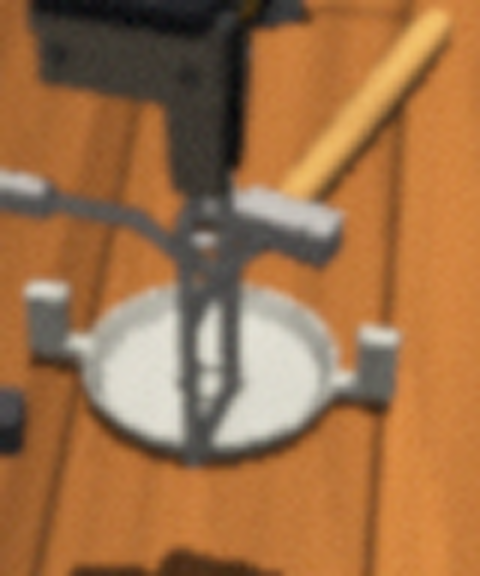

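Call:
{"method": "drive_tool", "body": {"steps": "0.1 0.5 0 0;0 0.5 0 0;0 0.3 0 0;0 0 0 0"}}

```text
t: 13.75
ee_pos: [0.4979, -0.0456, 0.2889]
tool_rot: [-1.571, -0.011, 2.921]
ft_force: [0.6, 0.0, -0.6]
width: 0.148
```

```bash
python3 rel.py
```

```text
rel seat mm [-2.   0.5  3.9] yaw [-90.   -0.6 167.3] F [ 0.6  0.  -0.6] w 13.620845727928632 t 13.75
```

Call:
{"method": "drive_tool", "body": {"steps": "0 0.1 0 0;0 0.1 0 0;0 0 0 0"}}

```text
t: 14.05
ee_pos: [0.4979, -0.0456, 0.2848]
tool_rot: [-1.571, -0.01, 2.921]
ft_force: [-0.4, 0.7, -0.4]
width: 0.15
```

```bash
python3 - <<'E'
from rel import *
rel()
s=cap('side')
cr=lambda c,u,v,w,h,k: cv2.resize(c['pixels'][v-h:v+h,u-w:u+w],None,fx=k,fy=k,interpolation=cv2.INTER_CUBIC)
save(cr(s,290,176,30,40,7),'hang3')
E
```

```text
rel seat mm [-1.9  0.5 -0.2] yaw [-90.   -0.6 167.3] F [-0.4  0.7 -0.4] w 13.820164177107836 t 14.05
```

View pics/hang3.png

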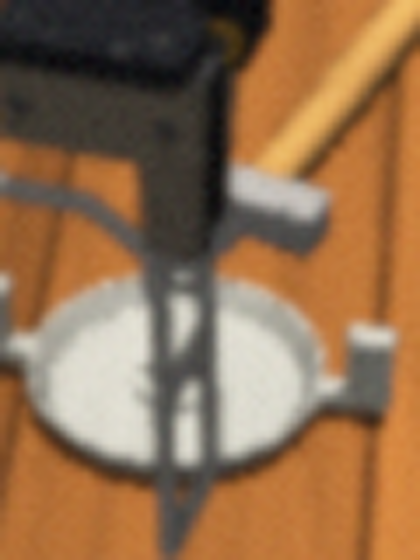

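Call:
{"method": "drive_tool", "body": {"steps": "0 0 0 0;0 0 0 0;0 0 0 0;0 0 0 0", "hand": 34}}

```text
t: 14.5
ee_pos: [0.4983, -0.0456, 0.2858]
tool_rot: [-1.571, -0.009, 2.921]
ft_force: [-0.3, 0.2, 0.4]
width: 0.367
```

Call:
{"method": "drive_tool", "body": {"steps": "0 -0.3 0 0;0 -0.6 0 0;0 -1 0 0;0 -1 0 0;0 -1 0 0"}}

```text
t: 15.0
ee_pos: [0.4978, -0.0456, 0.3672]
tool_rot: [-1.571, -0.012, 2.921]
ft_force: [0.9, -0.4, 0.1]
width: 0.37
```

```bash
python3 - <<'E'
from rel import *
rel()
s=cap('side');t=cap('top')
save(s['pixels'],'s4');save(t['pixels'],'t4')
# predicted bar / link points vs. dark pixels: print link bottom bar detection in side view
for dz in (0,-.004,-.008): print(dz,'botnear',proj(s,seat+Y*.028+Z*(dz-.124)),'botfar',proj(s,seat-Y*.028+Z*(dz-.124)),'tabtop',proj(s,seat+Z*(dz+.042)))
g=cv2.cvtColor(s['pixels'],cv2.COLOR_RGB2HSV)
for v in range(196,222,2): print(v,[int(x) for x in g[v,270:300,1]])
E
```

```text
rel seat mm [-2.1  0.4 82.2] yaw [-90.   -0.7 167.3] F [ 0.9 -0.4  0.1] w 34.08570317091858 t 15.0
0 botnear [282.1 214.5] botfar [288.9 200.4] tabtop [285.8 153.6]
-0.004 botnear [282.1 215.7] botfar [288.9 201.6] tabtop [285.8 155. ]
-0.008 botnear [282.1 216.8] botfar [288.9 202.7] tabtop [285.8 156.5]
196 [16, 18, 18, 16, 17, 16, 15, 15, 15, 16, 17, 21, 13, 5, 15, 17, 19, 20, 14, 16, 20, 17, 16, 17, 17, 17, 15, 14, 15, 19]
198 [27, 20, 20, 17, 17, 16, 15, 16, 20, 17, 18, 17, 11, 21, 16, 19, 15, 14, 17, 14, 18, 18, 17, 17, 16, 13, 16, 17, 18, 19]
200 [126, 77, 39, 32, 20, 20, 16, 18, 17, 19, 18, 19, 18, 20, 15, 19, 18, 19, 21, 16, 17, 13, 18, 18, 20, 22, 21, 37, 66, 110]
202 [177, 175, 173, 152, 114, 86, 55, 38, 21, 26, 23, 19, 14, 12, 15, 19, 17, 18, 18, 6, 13, 24, 29, 50, 73, 106, 141, 174, 174, 183]
204 [181, 177, 176, 180, 179, 178, 180, 175, 170, 165, 133, 103, 38, 20, 24, 68, 81, 55, 29, 23, 74, 137, 170, 176, 181, 185, 187, 181, 180, 178]
206 [180, 176, 176, 173, 177, 179, 182, 178, 179, 180, 176, 157, 102, 42, 59, 138, 114, 61, 36, 102, 158, 176, 180, 180, 182, 182, 180, 1
[... 382 characters left out ...]
 54, 22, 36, 102, 162, 176, 178, 179, 179, 181, 178, 178, 182, 177, 176, 184, 180]
214 [176, 185, 174, 177, 175, 178, 179, 175, 175, 182, 177, 165, 134, 71, 46, 103, 153, 173, 183, 180, 179, 182, 182, 181, 174, 180, 183, 176, 179, 175]
216 [174, 181, 181, 182, 178, 182, 181, 179, 177, 174, 181, 172, 156, 134, 130, 159, 175, 180, 179, 182, 176, 176, 178, 181, 181, 176, 179, 179, 180, 177]
218 [179, 183, 182, 179, 180, 182, 180, 180, 182, 181, 177, 178, 175, 178, 178, 177, 177, 175, 181, 176, 177, 178, 175, 183, 184, 185, 177, 174, 181, 178]
220 [181, 174, 178, 180, 178, 180, 176, 183, 175, 190, 173, 181, 171, 184, 193, 186, 176, 182, 179, 175, 176, 176, 186, 179, 174, 179, 178, 176, 181, 177]
```

Call:
{"method": "drive_tool", "body": {"steps": "1 0 0 -0.7;1 0 0 -0.7;1 0 0 0;0 0 1 0;0 0 1 0"}}

```text
t: 15.6
ee_pos: [0.4329, -0.074, 0.3684]
tool_rot: [-1.573, -0.007, 3.026]
ft_force: [-0.1, 0.1, 1.0]
width: 0.371
```

Call:
{"method": "drive_tool", "body": {"steps": "-0.1 0 1 0;-0.1 0 1 0;-0.1 0 1 0;-0.1 0.6 1 0;-0.2 1 1 0"}}

```text
t: 16.1
ee_pos: [0.4323, -0.1783, 0.3361]
tool_rot: [-1.572, -0.004, 3.027]
ft_force: [-0.9, -0.6, 0.1]
width: 0.369
```

Call:
{"method": "drive_tool", "body": {"steps": "-0.2 1 1 0;-0.2 1 1 0;-0.2 1 1 0;0 1 1 0;0 1 1 0"}}

```text
t: 16.6
ee_pos: [0.4313, -0.2827, 0.2306]
tool_rot: [-1.572, -0.004, 3.027]
ft_force: [-0.7, 0.7, -0.1]
width: 0.376
```

```bash
python3 - <<'E'
from rel import *
rel(); np.set_printoptions(precision=4,suppress=True); print(bot.get_obs()['ee_pos'])
s=cap('side'); save(s['pixels'],'s5')
h=cv2.cvtColor(s['pixels'],cv2.COLOR_RGB2HSV)
m=cv2.inRange(h,(8,220,200),(16,255,255));k=max(cv2.findContours(m,0,2)[0],key=cv2.contourArea);x,y,w,hh=cv2.boundingRect(k);print('orange',x,y,w,hh,onz(s,x,y+hh/2,.02),onz(s,x+w,y+hh/2,.02),onz(s,x+w/2,y,.02))
a=cv2.cvtColor(cv2.imread('pics/s4.png'),4).astype(int)[140:220,275:300];b=s['pixels'][140:220,275:300].astype(int);print('link diff',np.abs(a-b)[55:].mean(),np.abs(a-b)[55:].max())
E
```

```text
rel seat mm [ -15.7 -245.4  -54.4] yaw [-90.1  -0.2 173.4] F [-0.7  0.7 -0.1] w 34.58832959419887 t 16.6
[ 0.4313 -0.2827  0.2306]
orange 353 185 44 27 [ 0.3068 -0.2622  0.02  ] [ 0.169  -0.2764  0.02  ] [ 0.2332 -0.3372  0.02  ]
link diff 19.205866666666665 137
```

Call:
{"method": "drive_tool", "body": {"steps": "-0.2 1 0 0;0 1 0 0;0 1 0 0;0 1 0 0;0 1 0 0"}}

```text
t: 17.15
ee_pos: [0.4328, -0.2848, 0.1245]
tool_rot: [-1.572, -0.007, 3.023]
ft_force: [0.7, 0.1, 0.2]
width: 0.37
```

Call:
{"method": "drive_tool", "body": {"steps": "0 0.8 0 0;0 0.4 0 0;0 0 0 0;0 0 0 0"}}

```text
t: 17.55
ee_pos: [0.431, -0.2827, 0.0977]
tool_rot: [-1.575, -0.011, 3.023]
ft_force: [0.4, -0.0, 0.7]
width: 0.367
```

```bash
python3 - <<'E'
from rel import *
rel(); np.set_printoptions(precision=4,suppress=True); print(bot.get_obs()['ee_pos'])
s=cap('side');t=cap('top')
cr=lambda c,u,v,w,h,k: cv2.resize(c['pixels'][v-h:v+h,u-w:u+w],None,fx=k,fy=k,interpolation=cv2.INTER_CUBIC)
save(np.hstack([cr(s,295,185,40,50,6),cr(t,385,215,26,50,6)]),'pan1')
E
```

```text
rel seat mm [ -16.  -245.4 -187.3] yaw [-90.2  -0.6 173.2] F [ 0.4 -0.   0.7] w 33.76584477353601 t 17.55
[ 0.431  -0.2827  0.0977]
```

View pics/pan1.png

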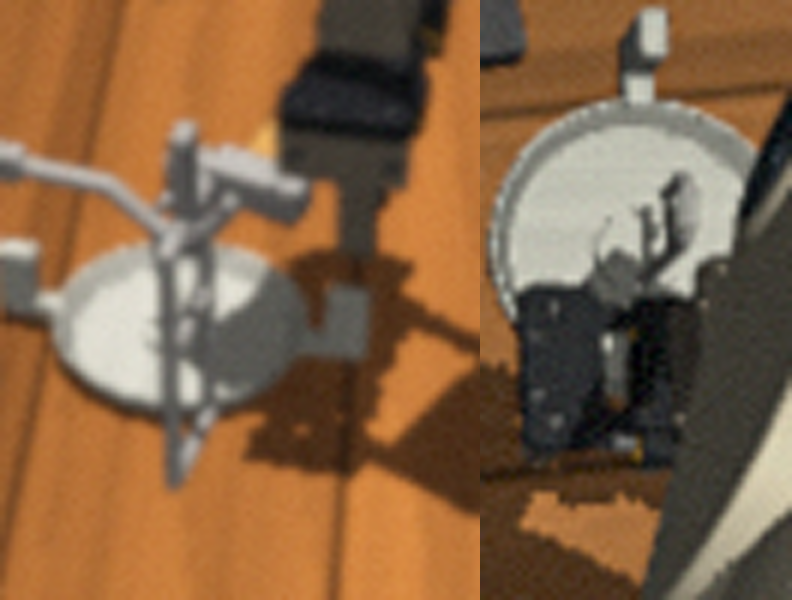

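Call:
{"method": "drive_tool", "body": {"steps": "-0.1 1 0 0;-0.1 1 0 0;0 1 0 0;0 0.4 0 0;0 0 0 0"}}

```text
t: 18.15
ee_pos: [0.4386, -0.2856, 0.0329]
tool_rot: [-1.57, -0.001, 3.023]
ft_force: [-0.7, -0.0, -0.1]
width: 0.369
```

Call:
{"method": "drive_tool", "body": {"steps": "0 0 0 0"}}

```text
t: 18.25
ee_pos: [0.4389, -0.2858, 0.0336]
tool_rot: [-1.57, -0.001, 3.023]
ft_force: [0.2, -0.4, 0.7]
width: 0.369
```

Call:
{"method": "drive_tool", "body": {"steps": "0.15 0.6 -0.15 0;0 0 0 0"}}

```text
t: 18.45
ee_pos: [0.437, -0.2829, 0.0224]
tool_rot: [-1.569, 0.002, 3.023]
ft_force: [0.5, -0.7, -0.0]
width: 0.373
```

Call:
{"method": "drive_tool", "body": {"steps": "0 0 0 0"}}

```text
t: 18.55
ee_pos: [0.4373, -0.283, 0.0227]
tool_rot: [-1.568, 0.002, 3.023]
ft_force: [-0.5, 0.2, -0.2]
width: 0.368
```

Call:
{"method": "drive_tool", "body": {"steps": "0 0.2 0 0;0 0 0 0"}}

```text
t: 18.75
ee_pos: [0.4375, -0.2831, 0.0188]
tool_rot: [-1.568, 0.003, 3.023]
ft_force: [-0.3, 0.3, -1.2]
width: 0.368
```

Call:
{"method": "drive_tool", "body": {"steps": "0 0 0 0;0 0 0 0;0 0 0 0;0 0 0 0;0 0 0 0", "hand": 3, "force": 60}}

```text
t: 19.25
ee_pos: [0.4376, -0.2832, 0.019]
tool_rot: [-1.568, 0.003, 3.023]
ft_force: [0.7, 0.4, 0.0]
width: 0.126
```

Call:
{"method": "drive_tool", "body": {"steps": "0 -0.3 0 0;0 -0.5 0 0;0 -0.5 0 0;0 0 0 0;0 0 0 0"}}

```text
t: 19.75
ee_pos: [0.437, -0.2829, 0.0475]
tool_rot: [-1.568, 0.002, 3.023]
ft_force: [-0.0, -0.2, -1.5]
width: 0.129
```

```bash
python3 - <<'E'
from rel import *
rel(); np.set_printoptions(precision=4,suppress=True); o=bot.get_obs();print(o['ee_pos'],o['moment'])
s=cap('side');t=cap('top'); save(s['pixels'],'s6');save(t['pixels'],'t6')
for i in range(4): o=bot.get_obs();print(o['ft_force'],o['moment']);bot.capture('side')
E
```

```text
rel seat mm [ -10.  -244.3 -237.5] yaw [-89.9   0.1 173.2] F [-0.  -0.2 -1.5] w 11.831491104114757 t 19.75
[ 0.437  -0.2829  0.0475] [ 0.0856  0.1991 -0.0163]
[ 0.4147  0.2653 -2.3235] [0.1095 0.2319 0.0401]
[-0.0718  0.0767 -1.0172] [0.0593 0.1435 0.0167]
[-0.2222  0.3126 -1.6586] [0.0424 0.1992 0.0264]
[-0.863  -0.1268 -2.1051] [0.0307 0.2281 0.0297]
```

Call:
{"method": "drive_tool", "body": {"steps": "0.3 -0.8 0 0.4;0.6 -0.8 0 0.4;0.8 -0.8 0 0.3;0.8 -0.3 0 0.3;0.8 0 0 0"}}

```text
t: 20.55
ee_pos: [0.3702, -0.2701, 0.1005]
tool_rot: [-1.57, -0.001, 2.922]
ft_force: [0.7, -0.7, -2.4]
width: 0.129
```

Call:
{"method": "drive_tool", "body": {"steps": "0.8 0 0 0;0.8 0 -0.4 0;0.8 0 -0.8 0;0.8 0 -0.8 0;0.4 0 -0.8 0"}}

```text
t: 21.05
ee_pos: [0.3036, -0.1965, 0.0975]
tool_rot: [-1.571, -0.005, 2.921]
ft_force: [0.2, -0.7, -2.3]
width: 0.129
```

Call:
{"method": "drive_tool", "body": {"steps": "0 0 -0.8 0;0 0 -0.8 0;0 0 -0.8 0;0 0 -0.8 0;0 0 -0.8 0"}}

```text
t: 21.55
ee_pos: [0.3139, -0.1134, 0.0943]
tool_rot: [-1.573, -0.011, 2.92]
ft_force: [0.6, -0.0, -2.2]
width: 0.123
```

```bash
python3 - <<'E'
from rel import *
rel(); o=bot.get_obs();print(o['moment'],o['width'])
E
```

```text
rel seat mm [-166.9 -105.5 -190.7] yaw [-90.1  -0.6 167.3] F [ 0.6 -0.  -2.2] w 11.29447922071493 t 21.55
[ 0.1  0.2 -0. ] 0.12276607848603184
```

Call:
{"method": "drive_tool", "body": {"steps": "0 -0.1 -0.8 0;0 -0.1 -0.8 0;0 0 -0.8 0;0 0 -0.8 0;0 0 -0.8 0"}}

```text
t: 22.05
ee_pos: [0.3261, -0.0317, 0.0956]
tool_rot: [-1.573, -0.015, 2.921]
ft_force: [0.3, -0.3, -2.2]
width: 0.125
```

Call:
{"method": "drive_tool", "body": {"steps": "0 0 -0.6 0;0 0 -0.3 0;-0.3 0 0 0;-0.5 0 0 0;0 0 0 0"}}

```text
t: 22.55
ee_pos: [0.344, -0.0168, 0.0935]
tool_rot: [-1.573, -0.018, 2.925]
ft_force: [-0.1, -0.8, -2.4]
width: 0.129
```

```bash
python3 - <<'E'
from rel import *
rel(); o=bot.get_obs();print(o['moment'],o['width'])
s=cap('side');t=cap('top');save(s['pixels'],'s7');save(t['pixels'],'t7')
p=bot.get_obs()['ee_pos']; pan=p+X*.0885-Z*.019
P=lambda c,x,y,z:proj(c,pan+X*x+Y*y+Z*z)
for n,a in (('crown top',(0,0,.101)),('tip',(.0135,0,.057)),('seat',(0,0,.09)),('stem base',(-.0135,0,.018)),('far ear top',(.091,0,.052)),('near ear top',(-.091,0,.052)),('rim+y',(0,.07,.018)),('rim+x',(.07,0,.018))): print(n,P(s,*a),P(t,*a))
bar=seat-X*.002-Z*.124; print('bar',proj(s,bar),proj(t,bar), 'botnear',proj(s,bar+Y*.028-Z*.004))
a=proj(s,pan+Z*.06).astype(int);b=proj(t,pan+Z*.06).astype(int);print(a,b)
cr=lambda c,u,v,w,h,k: cv2.resize(c['pixels'][v-h:v+h,u-w:u+w],None,fx=k,fy=k,interpolation=cv2.INTER_CUBIC)
save(np.hstack([cr(s,*a,48,50,6),cr(t,*b,18,50,6)]),'ins1')
print('origin s',a-[48,50],'t',b-[18,50])
E
```

```text
rel seat mm [-158.5   -4.7 -191.5] yaw [-90.1  -1.  167.6] F [-0.1 -0.8 -2.4] w 11.893453856169089 t 22.55
[0.1 0.2 0. ] 0.129276672349664
crown top [313.4 208. ] [295.8 241.3]
tip [307.5 219.4] [295.9 238.5]
seat [313.2 211.2] [295.7 242. ]
stem base [316.8 232.3] [294.2 251.6]
far ear top [279.  214.3] [299.3 207.7]
near ear top [347.4 230. ] [290.9 282.3]
rim+y [304.4 250.3] [266.8 242.9]
rim+x [286.5 225.2] [297.9 218.8]
bar [286.3 207.5] [296.9 213. ] botnear [282.8 215.9]
[312 219] [295 243]
origin s [264 169] t [277 193]
```

View pics/ins1.png

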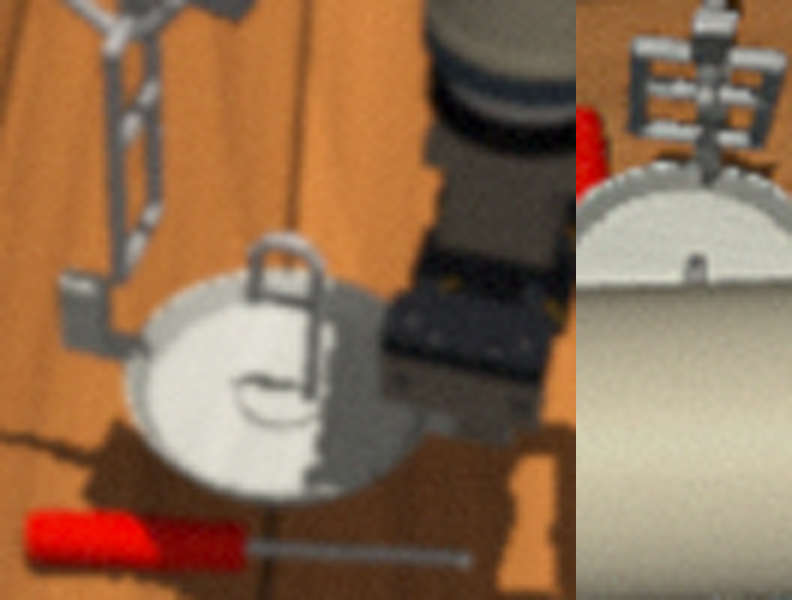

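Call:
{"method": "drive_tool", "body": {"steps": "-0.5 0 -0.1 0;-0.6 0 -0.1 0;-0.5 0 -0.1 0;0 0 0 0"}}

```text
t: 23.05
ee_pos: [0.3782, -0.0186, 0.0927]
tool_rot: [-1.572, -0.019, 2.923]
ft_force: [0.7, -0.4, -1.9]
width: 0.125
```

Call:
{"method": "drive_tool", "body": {"steps": "0 -0.6 0 0;0 -0.8 0 0;0 -0.7 0 0;0 0 0 0"}}

```text
t: 23.45
ee_pos: [0.3788, -0.0187, 0.135]
tool_rot: [-1.572, -0.022, 2.923]
ft_force: [0.4, 0.7, -1.9]
width: 0.125
```

```bash
python3 rel.py
```

```text
rel seat mm [-124.     0.9 -150. ] yaw [-90.1  -1.3 167.5] F [ 0.4  0.7 -1.9] w 11.506662752711193 t 23.45
```

Call:
{"method": "drive_tool", "body": {"steps": "-0.5 -0.1 0 0;-0.4 0 0 0;0 0 0 0"}}

```text
t: 23.75
ee_pos: [0.3977, -0.0229, 0.1356]
tool_rot: [-1.572, -0.023, 2.924]
ft_force: [-0.6, 0.2, -3.5]
width: 0.124
```

```bash
python3 - <<'E'
from rel import *
rel()
s=cap('side');save(s['pixels'],'s8')
g=cv2.cvtColor(s['pixels'],cv2.COLOR_RGB2HSV)
for v in (212,213,214,215,216,217): print(v,[int(x) for x in g[v,276:296,1]],[int(x) for x in g[v,276:296,2]])
E
```

```text
rel seat mm [-104.7    1.  -149.4] yaw [-90.1  -1.3 167.5] F [-0.6  0.2 -3.5] w 11.410741735027905 t 23.75
212 [13, 16, 16, 15, 16, 16, 18, 17, 17, 15, 15, 15, 23, 19, 16, 15, 15, 17, 16, 10] [221, 224, 224, 224, 222, 210, 157, 104, 106, 132, 133, 123, 146, 172, 210, 223, 224, 215, 175, 123]
213 [17, 16, 17, 16, 16, 16, 17, 15, 15, 11, 16, 15, 12, 20, 18, 16, 16, 15, 16, 12] [225, 223, 225, 224, 223, 206, 151, 100, 99, 119, 114, 99, 107, 139, 194, 219, 225, 215, 176, 123]
214 [17, 15, 18, 16, 18, 17, 14, 18, 11, 17, 18, 19, 15, 19, 16, 16, 16, 16, 18, 11] [208, 210, 211, 213, 204, 177, 126, 102, 95, 105, 102, 93, 104, 149, 202, 217, 221, 212, 174, 120]
215 [16, 16, 16, 16, 21, 15, 23, 14, 12, 20, 14, 14, 18, 20, 17, 17, 15, 14, 20, 18] [157, 159, 157, 156, 148, 123, 102, 91, 88, 90, 92, 91, 114, 168, 208, 219, 219, 212, 170, 116]
216 [17, 19, 19, 13, 17, 16, 23, 20, 12, 16, 14, 20, 17, 17, 20, 18, 17, 17, 19, 19] [139, 136, 132, 115, 108, 94, 89, 91, 88, 93, 90, 91, 105, 147, 194, 215, 220, 209, 171, 119]
217 [18, 18, 14, 20, 19, 22, 17, 11, 14, 16, 22, 14, 29, 14, 17, 17, 17, 17, 22, 15] [196, 194, 180, 152, 110, 92, 88, 89, 90, 94, 91, 94, 97, 111, 150, 190, 206, 197, 164, 117]
```

Call:
{"method": "drive_tool", "body": {"steps": "-0.45 0 0 0;0 0 0 0;0 0 0 0"}}

```text
t: 24.1
ee_pos: [0.4058, -0.025, 0.134]
tool_rot: [-1.571, -0.026, 2.923]
ft_force: [0.1, -0.1, -2.6]
width: 0.124
```

```bash
python3 - <<'E'
from rel import *
rel()
s=cap('side');t=cap('top');save(s['pixels'],'s9');save(t['pixels'],'t9')
F=[]
for i in range(5): F.append(bot.get_obs()['ft_force']);bot.capture('top')
print(np.mean(F,0))
g=cv2.cvtColor(s['pixels'],cv2.COLOR_RGB2HSV)
for v in (214,216): print(v,[int(x) for x in g[v,276:296,2]])
cr=lambda c,u,v,w,h,k: cv2.resize(c['pixels'][v-h:v+h,u-w:u+w],None,fx=k,fy=k,interpolation=cv2.INTER_CUBIC)
save(cr(s,285,205,33,25,12),'ins2')
E
```

```text
rel seat mm [ -96.4    0.7 -151. ] yaw [-90.   -1.5 167.5] F [ 0.1 -0.1 -2.6] w 11.433431245634882 t 24.1
[ 0.4  0.2 -2.4]
214 [213, 219, 224, 225, 223, 206, 158, 108, 98, 99, 99, 95, 102, 142, 186, 169, 120, 111, 145, 128]
216 [125, 147, 154, 159, 152, 125, 102, 89, 89, 89, 92, 89, 118, 179, 202, 171, 123, 109, 134, 120]
```

View pics/ins2.png

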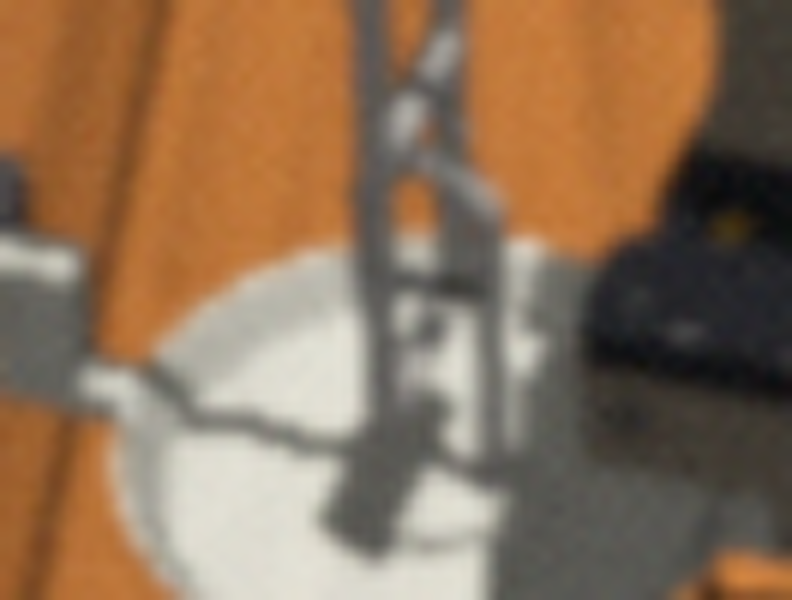

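Call:
{"method": "drive_tool", "body": {"steps": "-0.12 0.2 0 0;0 0.2 0 0;0 0 0 0"}}

```text
t: 24.75
ee_pos: [0.4082, -0.0254, 0.1259]
tool_rot: [-1.572, -0.024, 2.924]
ft_force: [0.5, 0.1, -2.0]
width: 0.125
```

Call:
{"method": "drive_tool", "body": {"steps": "0 0.25 0 0;0 0.25 0 0;0 0 0 0"}}

```text
t: 25.05
ee_pos: [0.4081, -0.0253, 0.1149]
tool_rot: [-1.572, -0.024, 2.924]
ft_force: [-0.3, 0.0, -1.5]
width: 0.124
```

```bash
cat > st.py <<'E'
from rel import *
np.set_printoptions(precision=2,suppress=True)
rel(); F=[];
for i in range(4):
    o=bot.get_obs();F.append(np.r_[o['ft_force'],o['moment']]);c=cap('side')
print('mean F,M',np.mean(F,0),'z',bot.get_obs()['ee_pos'][2])
# lateral: link near-leg bottom column scan and far ear
g=c['pixels'].astype(int)
import sys
save(c['pixels'],'st_%d'%(1000*bot.get_obs()['t']))
# hook region of the beam: trough/tab top height: bright tab column near u 283..290
for dz in (0,-.01,-.02,-.03,-.04,-.05): print(int(dz*1e3),proj(c,seat-X*.003+Z*(dz+.042)),end=' ')
print()
for u in (284,285,286,287,288): print(u,[int(x) for x in cv2.cvtColor(c['pixels'],cv2.COLOR_RGB2HSV)[148:180,u,1]])
E
python3 st.py
```

```text
rel seat mm [ -94.02    0.85 -170.12] yaw [-90.04  -1.39 167.51] F [-0.31  0.05 -1.46] w 11.417838796746047 t 25.05
mean F,M [ 0.3   0.02 -1.34  0.07  0.09  0.01] z 0.11561363865135713
0 [287.09 153.8 ] -10 [287.06 157.41] -20 [287.03 160.97] -30 [287.   164.48] -40 [286.98 167.94] -50 [286.95 171.35] 
284 [174, 176, 177, 185, 174, 179, 179, 171, 134, 70, 34, 23, 22, 26, 18, 12, 16, 15, 18, 30, 34, 33, 36, 47, 32, 23, 15, 13, 16, 27, 62, 112]
285 [174, 178, 179, 177, 174, 184, 182, 176, 121, 40, 16, 14, 18, 13, 12, 6, 15, 12, 12, 17, 9, 15, 21, 15, 17, 13, 15, 11, 25, 72, 132, 160]
286 [178, 180, 176, 178, 178, 174, 182, 176, 120, 42, 23, 15, 13, 11, 20, 12, 13, 7, 12, 6, 6, 23, 16, 13, 16, 10, 15, 17, 30, 97, 153, 165]
287 [177, 182, 179, 175, 177, 179, 183, 173, 144, 87, 68, 40, 24, 18, 17, 11, 13, 9, 10, 7, 13, 14, 27, 12, 15, 12, 15, 9, 19, 73, 113, 134]
288 [180, 181, 182, 178, 175, 178, 178, 180, 170, 152, 128, 67, 27, 16, 13, 18, 5, 9, 14, 18, 15, 12, 15, 14, 11, 4, 10, 12, 14, 26, 49, 59]
```

Call:
{"method": "drive_tool", "body": {"steps": "0 0.3 0 0;0 0.3 0 0;0 0 0 0"}}

```text
t: 25.55
ee_pos: [0.4096, -0.0254, 0.1035]
tool_rot: [-1.572, -0.02, 2.924]
ft_force: [-0.3, -0.4, 0.7]
width: 0.125
```

```bash
cat > st.py <<'E'
from rel import *
import glob
np.set_printoptions(precision=2,suppress=True)
def tab(im):
    S=cv2.cvtColor(im,cv2.COLOR_RGB2HSV)[:,:,1].astype(float)
    r=[]
    for u in (285,286):
        col=S[145:182,u]; i=np.argmax(col<100); r.append(145+i-1+(col[i-1]-100)/(col[i-1]-col[i]))
    return np.mean(r)
if __name__=='__main__':
    rel(); F=[];V=[]
    for i in range(3):
        o=bot.get_obs();F.append(np.r_[o['ft_force'],o['moment']]);c=cap('side');V.append(tab(c['pixels']))
    b=tab(cv2.cvtColor(cv2.imread('pics/s9.png'),4)); v=np.mean(V)
    save(c['pixels'],'st_%d'%(1000*o['t']))
    print('F,M',np.mean(F,0),'z',o['ee_pos'][2],'tab',v,'base',b,'extra sink mm',(v-b)*2.85)
E
python3 st.py
```

```text
rel seat mm [ -92.56    1.1  -181.55] yaw [-90.07  -1.16 167.52] F [-0.33 -0.43  0.66] w 11.498609815697913 t 25.55
F,M [ 0.24 -0.37  1.2  -0.01 -0.11 -0.01] z 0.10392476768695505 tab 157.72493133326017 base 154.57913269088215 extra sink mm 8.965526130777373
```

Call:
{"method": "drive_tool", "body": {"steps": "0 0.3 0 0;0 0 0 0;0 0 0 0"}}

```text
t: 26.0
ee_pos: [0.4106, -0.0254, 0.098]
tool_rot: [-1.572, -0.018, 2.924]
ft_force: [0.7, -0.4, 2.0]
width: 0.127
```

```bash
python3 st.py
```

```text
rel seat mm [ -91.52    1.28 -186.97] yaw [-90.09  -1.03 167.52] F [ 0.69 -0.38  1.99] w 11.680995906211384 t 26.0
F,M [ 0.38  0.17  2.    0.01 -0.21  0.01] z 0.09808934305080068 tab 157.7092639002673 base 154.57913269088215 extra sink mm 8.920873946747692
```

Call:
{"method": "drive_tool", "body": {"steps": "0.05 0.3 0 0;0.05 0 0 0;0 0 0 0"}}

```text
t: 26.45
ee_pos: [0.4089, -0.025, 0.092]
tool_rot: [-1.573, -0.017, 2.924]
ft_force: [-0.2, 0.2, 3.8]
width: 0.127
```

```bash
python3 st.py
```

```text
rel seat mm [ -93.35    1.36 -193.05] yaw [-90.1   -0.96 167.52] F [-0.15  0.24  3.82] w 11.709016230647217 t 26.45
F,M [ 0.21 -0.46  3.33 -0.04 -0.32  0.01] z 0.09200261947432103 tab 157.71685780577442 base 154.57913269088215 extra sink mm 8.942516577442989
```

Call:
{"method": "drive_tool", "body": {"steps": "0 0.25 0 0;0 0 0 0;0 0 0 0"}}

```text
t: 26.9
ee_pos: [0.4095, -0.025, 0.0869]
tool_rot: [-1.573, -0.016, 2.924]
ft_force: [1.7, -0.3, 4.1]
width: 0.126
```

```bash
python3 st.py
```

```text
rel seat mm [ -92.71    1.46 -198.08] yaw [-90.11  -0.89 167.52] F [ 1.66 -0.32  4.08] w 11.632197350311516 t 26.9
F,M [ 0.84 -0.05  3.9  -0.04 -0.39  0.01] z 0.08695495264478223 tab 157.7280755824629 base 154.57913269088215 extra sink mm 8.974487241005164
```

```bash
cat > beam.py <<'E'
from rel import *
import sys
c=cap('side')
def edges(im,u):
    S=cv2.cvtColor(im,cv2.COLOR_RGB2HSV)[:,:,1].astype(float)[140:190,u]
    i=np.argmax(S<90); return 140+i-1+(S[i-1]-90)/(S[i-1]-S[i])
b=cv2.cvtColor(cv2.imread('pics/s9.png'),4)
for u in (250,256,262,266):
    v0=edges(b,u)
    xs=np.arange(0,.2,.001); pu=[proj(c,seat+X*x+Z*.012)[0] for x in xs]; x=xs[np.argmin(abs(np.array(pu)-u))]
    dv=np.array(proj(c,seat+X*x+Z*.002))-proj(c,seat+X*x+Z*.012)
    d=edges(c['pixels'],u)-v0
    print(u,'x mm',x*1e3,'v0',round(v0,1),'dv',round(d,2),'extra sink at hook mm',round(d/dv[1]*10*200/(200-x*1e3),1))
E
python3 beam.py
```

```text
250 x mm 90.0 v0 156.8 dv 5.17 extra sink at hook mm 27.4
256 x mm 74.0 v0 158.2 dv 5.76 extra sink at hook mm 26.7
262 x mm 59.00000000000001 v0 161.0 dv 6.44 extra sink at hook mm 26.6
266 x mm 49.0 v0 162.0 dv 6.84 extra sink at hook mm 26.3
```

Call:
{"method": "drive_tool", "body": {"steps": "0 0.2 0 0;0 0 0 0;0 0 0 0"}}

```text
t: 27.4
ee_pos: [0.4098, -0.025, 0.0829]
tool_rot: [-1.573, -0.015, 2.924]
ft_force: [0.4, -1.0, 4.3]
width: 0.128
```

```bash
python3 st.py; python3 beam.py
```

```text
rel seat mm [ -92.4     1.51 -202.05] yaw [-90.12  -0.83 167.52] F [ 0.39 -0.99  4.34] w 11.781893867671823 t 27.4
F,M [-0.05 -0.55  4.31 -0.05 -0.44  0.01] z 0.08299095152049309 tab 157.70478717357153 base 154.57913269088215 extra sink mm 8.908115275664747
250 x mm 90.0 v0 156.8 dv 5.63 extra sink at hook mm 29.9
256 x mm 74.0 v0 158.2 dv 6.43 extra sink at hook mm 29.7
262 x mm 59.00000000000001 v0 161.0 dv 7.24 extra sink at hook mm 29.9
266 x mm 49.0 v0 162.0 dv 7.5 extra sink at hook mm 28.9
```

Call:
{"method": "drive_tool", "body": {"steps": "0 0.25 0 0;0 0 0 0"}}

```text
t: 27.8
ee_pos: [0.4097, -0.025, 0.078]
tool_rot: [-1.573, -0.014, 2.924]
ft_force: [-0.8, 0.1, 2.6]
width: 0.125
```

```bash
python3 st.py; python3 beam.py
```

```text
rel seat mm [ -92.54    1.49 -206.97] yaw [-90.12  -0.83 167.51] F [-0.75  0.06  2.6 ] w 11.518334610765192 t 27.8
F,M [-0.08 -0.18  2.48 -0.01 -0.17  0.02] z 0.07828339410023391 tab 157.7214768574406 base 154.57913269088215 extra sink mm 8.955680874691568
250 x mm 90.0 v0 156.8 dv 3.59 extra sink at hook mm 19.0
256 x mm 74.0 v0 158.2 dv 4.09 extra sink at hook mm 18.9
262 x mm 59.00000000000001 v0 161.0 dv 4.66 extra sink at hook mm 19.2
266 x mm 49.0 v0 162.0 dv 4.98 extra sink at hook mm 19.2
```

Call:
{"method": "drive_tool", "body": {"steps": "0 -0.2 0 0;0 -0.15 0 0;0 0 0 0"}}

```text
t: 28.3
ee_pos: [0.4089, -0.0249, 0.0856]
tool_rot: [-1.573, -0.016, 2.924]
ft_force: [0.4, 0.4, 0.1]
width: 0.13
```

```bash
python3 st.py; python3 beam.py
```

```text
rel seat mm [ -93.33    1.39 -199.38] yaw [-90.11  -0.94 167.51] F [0.39 0.44 0.13] w 11.934051404436175 t 28.3
F,M [-0.04  0.23  0.3   0.03 -0.05  0.  ] z 0.0853956512126076 tab 157.7135823572353 base 154.57913269088215 extra sink mm 8.933181549106514
250 x mm 90.0 v0 156.8 dv 2.2 extra sink at hook mm 11.7
256 x mm 74.0 v0 158.2 dv 2.33 extra sink at hook mm 10.8
262 x mm 59.00000000000001 v0 161.0 dv 2.73 extra sink at hook mm 11.3
266 x mm 49.0 v0 162.0 dv 2.85 extra sink at hook mm 11.0
```

Call:
{"method": "drive_tool", "body": {"steps": "0 -0.05 0 0;0 0 0 0;0 0 0 0"}}

```text
t: 28.8
ee_pos: [0.4085, -0.0249, 0.0861]
tool_rot: [-1.573, -0.017, 2.924]
ft_force: [0.0, 0.5, -0.4]
width: 0.129
```

Call:
{"method": "drive_tool", "body": {"steps": "0 0 0 0;0 0 0 0;0 0 0 0;0 0 0 0", "hand": 60}}

```text
t: 29.2
ee_pos: [0.4084, -0.0249, 0.086]
tool_rot: [-1.573, -0.018, 2.924]
ft_force: [-0.3, 0.6, -0.4]
width: 0.449
```

```bash
python3 st.py; python3 beam.py
```

```text
rel seat mm [ -93.84    1.31 -199.04] yaw [-90.1   -1.01 167.51] F [-0.33  0.61 -0.41] w 41.315809749554276 t 29.2
F,M [-0.16 -0.    0.3   0.05 -0.01  0.03] z 0.08599700956325776 tab 157.769918023577 base 154.57913269088215 extra sink mm 9.093738198180306
250 x mm 90.0 v0 156.8 dv 1.83 extra sink at hook mm 9.7
256 x mm 74.0 v0 158.2 dv 2.08 extra sink at hook mm 9.6
262 x mm 59.00000000000001 v0 161.0 dv 2.41 extra sink at hook mm 10.0
266 x mm 49.0 v0 162.0 dv 2.35 extra sink at hook mm 9.0
```

Call:
{"method": "drive_tool", "body": {"steps": "0 0 0 0;0.3 0 0 0;0.6 0 0 0;0.8 0 0 0;0.8 0 0 0"}}

```text
t: 29.9
ee_pos: [0.3575, -0.0137, 0.0867]
tool_rot: [-1.573, -0.017, 2.923]
ft_force: [0.5, 0.7, 0.2]
width: 0.652
```

Call:
{"method": "drive_tool", "body": {"steps": "0.6 0 0 0;0.4 0 0 0;0 -0.8 0 0;0 -1 0 0;0 -1 0 0"}}

```text
t: 30.4
ee_pos: [0.3304, -0.0086, 0.1424]
tool_rot: [-1.571, -0.025, 2.924]
ft_force: [0.8, 0.1, -0.8]
width: 0.654
```

```bash
python3 - <<'E'
from rel import *
rel()
ims=[cap('side')['pixels'] for i in range(12)]
save(ims[-1],'final_s'); save(cap('top')['pixels'],'final_t')
r=slice(140,260),slice(240,340)
for i in (1,3,6,9,11): print(i,np.abs(ims[i].astype(int)-ims[0])[r].mean().round(2))
E
python3 beam.py
```

```text
rel seat mm [-173.5    0.4 -142.6] yaw [-90.   -1.4 167.5] F [ 0.8  0.1 -0.8] w 60.172824353126245 t 30.4
1 2.78
3 2.9
6 2.58
9 3.34
11 3.57
250 x mm 90.0 v0 156.8 dv 1.83 extra sink at hook mm 9.7
256 x mm 74.0 v0 158.2 dv 2.1 extra sink at hook mm 9.7
262 x mm 59.00000000000001 v0 161.0 dv 2.41 extra sink at hook mm 9.9
266 x mm 49.0 v0 162.0 dv 2.38 extra sink at hook mm 9.2
```

Call:
{"method": "drive_tool", "body": {"steps": "0 -1 0 0;0 -1 0 0;0 -1 0 0;0 0 0 0;0 0 0 0"}}

```text
t: 31.6
ee_pos: [0.3317, -0.009, 0.2024]
tool_rot: [-1.571, -0.027, 2.924]
ft_force: [0.3, -0.1, -0.3]
width: 0.654
```

Call:
{"method": "drive_tool", "body": {"steps": "0 0 0 0;0 0 0 0;0 0 0 0;0 0 0 0;0 0 0 0"}}

```text
t: 32.1
ee_pos: [0.3299, -0.0089, 0.1996]
tool_rot: [-1.57, -0.032, 2.924]
ft_force: [0.5, -0.7, 0.3]
width: 0.652
```

Call:
{"method": "drive_tool", "body": {"steps": "0 0 0 0;0 0 0 0;0 0 0 0;0 0 0 0;0 0 0 0"}}

```text
t: 32.6
ee_pos: [0.3298, -0.0089, 0.1995]
tool_rot: [-1.57, -0.032, 2.923]
ft_force: [0.1, 0.1, 0.2]
width: 0.655
```

Call:
{"method": "drive_tool", "body": {"steps": "0 0 0 0;0 0 0 0;0 0 0 0;0 0 0 0;0 0 0 0"}}

```text
t: 33.1
ee_pos: [0.3299, -0.0089, 0.1996]
tool_rot: [-1.57, -0.032, 2.924]
ft_force: [-0.5, 0.2, -0.3]
width: 0.652
```

```bash
python3 - <<'E'
from rel import *
rel()
cs=[cap('side') for i in range(16)];ims=[c['pixels'] for c in cs];c=cs[0]
save(ims[-1],'final_s2'); T=cap('top');save(T['pixels'],'final_t2')
r=slice(140,260),slice(240,340)
print([float(np.abs(ims[i].astype(int)-ims[0])[r].mean().round(2)) for i in range(1,16)])
# pan centroid track (white mask)
for i in range(0,16,3):
    h=cv2.cvtColor(ims[i],cv2.COLOR_RGB2HSV); m=cv2.inRange(h,(0,0,70),(180,45,255))[140:270,240:350]
    M=cv2.moments(m,True); print(round(M['m10']/M['m00'],2),round(M['m01']/M['m00'],2),end=' | ')
ps=seat-X*.0045+Z*(-.12-.004-.0097)
P=lambda x,y,z:np.array(proj(c,ps+X*x+Y*y+Z*z))
print('\nbar',P(0,0,0),'barN',P(0,.02,0),'barF',P(0,-.02,0),'crown',P(0,0,.011),'tip',P(.0135,0,-.033),'keeper stem',P(-.0135,0,-.026),'stem base',P(-.0135,0,-.072),'far ear top',P(.091,0,-.038),'near ear',P(-.091,0,-.038),'rim-x',P(-.07,0,-.072))
g=cv2.cvtColor(np.mean(ims,0).astype(np.uint8),7)
for v in range(196,240): print(v,' '.join('%3d'%x for x in g[v,272:302]))
E
python3 beam.py
```

```text
rel seat mm [-173.9   -0.1  -85.4] yaw [-89.9  -1.8 167.5] F [-0.5  0.2 -0.3] w 59.96014642071629 t 33.1
[2.21, 2.23, 2.23, 2.25, 2.24, 2.26, 2.28, 2.29, 2.28, 2.31, 2.31, 2.28, 2.3, 2.28, 2.3]
43.45 77.76 | 43.47 77.78 | 43.5 77.98 | 43.42 77.87 | 43.45 77.89 | 43.43 77.91 | 
bar [287.2 210.5] barN [284.8 215.6] barF [289.6 205.5] crown [287.2 207.3] tip [282.2 218.6] keeper stem [292.1 218.9] stem base [291.8 231.2] far ear top [254.9 213.5] near ear [320.7 228.9] rim-x [312.2 236.1]
196 129 130 129 126 125 123 126 124 108  91  88  98 112 119 110  92  86  96 117 128 130 130 129 130 130 133 133 131 130 127
197 129 130 128 125 123 124 127 125 108  92  87  95 113 118 110  92  86  96 117 129 131 130 130 129 130 132 132 131 130 129
198 129 129 128 124 123 123 127 125 108  90  86  95 113 120 110  93  86  95 117 128 129 130 130 129 130 133 133 131 131 130
199 128 129 126 123 123 125 128 126 109  90  84  95 113 120 109  92  86  96 116 127 130 130 130 129 131 133 133 132 131 130
200 129 128 126 124 124 127 129 127 108  89  85  96 116 121 110  92  85  96 116 128 130 130 130 129 130 132 132 1
[... 4387 characters left out ...]
 87  87 109 163 199 212 216 214 205 190 179 183 201 211 214 213 214 216 216 215 215 216
237 215 217 218 220 214 184 132  94  86  91 127 181 207 213 214 212 206 190 176 188 205 211 213 214 215 216 215 214 215 216
238 215 217 219 219 215 196 151 108  88 100 142 179 195 199 197 192 187 176 183 201 210 213 213 215 216 216 214 214 215 216
239 215 218 218 220 218 210 187 146 111 116 142 159 165 167 167 169 186 194 202 209 211 213 213 215 215 215 215 213 215 215
250 x mm 90.0 v0 156.8 dv 1.81 extra sink at hook mm 9.6
256 x mm 74.0 v0 158.2 dv 2.1 extra sink at hook mm 9.7
262 x mm 59.00000000000001 v0 161.0 dv 2.44 extra sink at hook mm 10.1
266 x mm 49.0 v0 162.0 dv 2.42 extra sink at hook mm 9.3
```

```bash
python3 -c "
from station import bot
print(bot.finish_job())"
```

```text
the job is handed in; nothing more can be done
None
```

The job is done and handed in at about 34 s of the 72 s allowed. I lifted the tall link from the rack, hung it on the beam's end hook and let go. Then I took the pan by its stem-side ear, put its hook through the link's lower window and pushed down in small steps until the keeper snapped. After that I eased off until the force read about zero, released the pan and backed the arm away.

**Push:** the highest push was about 6.7 N. The beam sank at most about 34 mm among the readings I took between steps, against the 50 mm limit. The force then dropped suddenly and the beam came back about 10 mm. After that, raising the pan lifted the beam by about the same amount, so the bar is in the crown of the pan's hook.

**Last checks:**
- **Keeper:** it shows as a shut line from stem to tip, below the bar, where the geometry puts it. I read this from pixel values because I had used 11 or 12 of the 12 viewings.
- **Stillness:** the pan's image position changed by about 0.2 pixel or less over 0.75 s, with no trend, and the beam held steady at about 14 mm of sink.
- **Arm:** it was about 80 mm clear of the pan, with no contact force.
- **Other things on the bench:** nothing was knowingly touched, but I did not compare their positions before and after.

**One check that failed:** my first way of tracking the sink, by the top edge of the link's tab, stuck at 9 mm because the hammer behind it confused the image. I measured along the beam instead, and that roughly agreed with the force.

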